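# Close the wax tub

### The job

Close up the tub of thread wax: put its loose blue lid on and press it down until it is fully home and level all round, then swing both red end clips up until they snap over the lid's edge. Leave the brush, polish tin and thread spool around it where they are.

Things in the scene. Friction and masses are not known exactly. Their poses are not given: they have to be found in the camera images.
- tub: Cream plastic tub of wax cakes, fixed on a plywood board (150 x 200 x 12 mm) screwed to the bench. Origin: centre of the board's underside; z up, y along the tub. 104 mm (x) by 150 mm (y) outside, walls 5 mm, rounded rim 92 mm above the bench. Four sprung snap beads, two in each long side, stand 4 mm out 9 mm below the rim. A red clip on each short end starts open.
- tub_mouth (a point): Centre of the tub's mouth, level with the rim. Clips will not close over a raised lid. The loose lid rests on the snap beads about 12 mm too high; a downward push of about 13 N (under 25 N) in its middle snaps it home, and it then stays. Home: underside of its plate on the rim, origin 73.5 mm above the tub's origin, centred on the tub, their y axes parallel.
- lid: Loose blue lid, 119 mm (x) by 165 mm (y), 46 mm high with its grip bar, about 120 g, lying right way up on the bench. Origin: centre of its lower edge; z up. Same either way round. Its skirt, 18.5 mm deep, goes outside the tub's rim with 1.5 mm play each side and rounded edges. Plate 3 mm thick, top 21.5 mm above the lower edge; a ridge 4 mm high near each short end is the clips' catch.
- lid_grip (a point): Middle of the moulded grip bar on top of the lid, 35.5 mm above the lid's lower edge. The bar is 18 mm wide (lid x), 80 mm long (lid y), 24 mm tall; its top is 45.5 mm above the lower edge, 119 mm above the bench when the lid is home.
- clip_a (a joint): Red clip hinged on the tub's +y end: 0 = closed, upright, lip hooked behind the lid's ridge; grows (rad) as it swings out and down, to 1.4; stays where left. Hinge pin level, 86 mm from the tub's centre, 56 mm above the bench; plate 50 mm wide, standing 49 mm above the pin. Pushed in, near 0.15 rad it rides over the ridge and snaps in with about 4 N.
- clip_a_tab (a point): Outer side of the round finger rib along the top of clip_a's plate, its outermost point: 46 mm along the plate from the pin and 7.5 mm out. Closed: 93.5 mm from the tub's centre, 102 mm above the bench; at 0.95 rad about 128 mm out and 77 mm high. Smooth plastic. A vertical finger outside it, tip a little below it, moved level towards the tub, swings the clip closed.
- clip_b (a joint): Red clip hinged on the tub's -y end: 0 = closed, upright, lip hooked behind the lid's ridge; grows (rad) as it swings out and down, to 1.4; stays where left. Hinge pin level, 86 mm from the tub's centre, 56 mm above the bench; plate 50 mm wide, standing 49 mm above the pin. Pushed in, near 0.15 rad it rides over the ridge and snaps in with about 4 N.
- clip_b_tab (a point): Outer side of the round finger rib along the top of clip_b's plate, its outermost point: 46 mm along the plate from the pin and 7.5 mm out. Closed: 93.5 mm from the tub's centre, 102 mm above the bench; at 0.95 rad about 128 mm out and 77 mm high. Smooth plastic. A vertical finger outside it, tip a little below it, moved level towards the tub, swings the clip closed.
- brush: Shoe brush, wooden back, 170 x 58 x 48 high (mm). Origin: centre of its underside. Leave it alone.
- polish_tin: Round tin of polish, 85 across, 28 high (mm). Origin: centre of its underside. Leave it alone.
- thread_spool: Standing spool of thread, 72 across, 78 high (mm). Origin: centre of its underside. Leave it alone.
Mind the look-alikes: they are no part of the job. Of the things like the lid, leave any that is pink or yellow; of the rest the smaller one is meant.

How it is judged:
By the outcome, as a careful person would: the job done as asked, in the order asked, and still so for the second after the job is handed in, with the robot touching nothing.
It also fails if it takes over 59 s, if anything falls off the work surface, if the arm or the gripper's body presses on something with over 40 N, if the wrist force passes 120 N, or if a joint passes its speed limit or range.

### The arm

A 6-joint arm with a two-finger parallel gripper is mounted at the origin on the work surface. World frame = base frame: x ahead of the robot, y to its left, z up, the work surface at z = 0. Lengths are in m, angles in rad, forces in N, time in s.
With the tool pointing down it reaches from about 0.275 to 0.725 m from the base axis. Payload 15.9 kg.
Tool frame: the origin (TCP) lies at the very end of the fingers, on their centre line; the grasp point (between the pads) lies 19 mm behind it (robot.tcp_to_grasp is the z of the grasp point in the tool frame, in m); z points along the fingers, y is the line along which they close (so a half turn about z gives the same grasp; the last joint's range is limited). The gripper opens to 85 mm and grips with 20 to 120 N. Pads are 22 mm wide; open, the fingers measure 114 mm over their backs; the gripper's body (76 mm by 85 mm) begins 54 mm behind the grasp point. The pads swing forward as they close: fully open they stand 13 mm farther back than shut.
Start: joints at [1.164, 0.213, -0.034, 1.323, 0, 1.571], TCP at [0.198, 0.459, 0.231] pointing down, gripper open.
Joint ranges: [-2.98, 2.98], [-0.74, 1.72], [-1.14, 1.35], [-2.1, 2.04], [-1.57, 1.44], [-3.14, 3.14]. Speed limits (rad/s): [1.89, 1.89, 2.39, 2.57, 3.14, 3.14].

### API

Orientations are given as a rotation vector (axis times angle).
In Python, from rig import robot gives the robot as it stands.
- The arm moves only by the tool play_rows, never from a script. Its argument "deltas" is a list of rows, each an object with "slide": the shift along the tool's x, y, z in m, a list of three; "angular": the turn, a rotation vector about the tool's x, y, z in degrees, a list of three; "gripper": the opening, from -1 (shut) to 1 (fully open). In form: [{"slide": [x, y, z], "angular": [rx, ry, rz], "gripper": gripper}, ...]. A call has 1 to 12 rows; each row is the pose to reach, as a shift and turn from the pose commanded when the call began, along the tool's axes at that moment; what a row does not reach only later rows make up. A row lasts 1/12 s, in which the tool goes at most 41.7 mm and 7.16 degrees, less where a joint would pass 70% of its speed; a pose out of reach is approached as far as the arm can. A call with a gripper value outside its range is refused whole. The fingers move at their own pace and stop on an object; "force" is the grip in N (left out, the last holds). Time passes only in rows, so rows that repeat a pose let the fingers close. It gives the time, the measured TCP pose, the force, the opening and the grip force at its end, in the units of the state.
- robot.state(): the state, without advancing time (a new reading comes with each control period).
- robot.snapshot(name): name is "scene" or "side" or "wrist"; returns the picture (384x512x3 uint8, blue, green, red); there is no depth.
- robot.calibration(name): a dict with "fx", "fy", "cx", "cy" (pixels), "distortion" ([k1, k2, p1, p2, k3] as OpenCV has them; the pictures are not rectified), "rvec" (rotation vector, rad) and "tvec" (3), from world to camera coordinates, as OpenCV has them. Camera axes: x right, y down, z forward; pixel columns grow to the right and rows downward; lengths in m; the calibration is good to about 2 mm. A picture is of the moment at which its call begins: read the wrist's pose just before it. calibration takes no time and is no camera call; for the wrist camera it gives the pose at the moment of the call.
- robot.job_done(): hands the job in; it is judged then, once.
The state is a dict: "time_s": time; "q": joint angles; "joint_vel": joint speeds; "joint_efforts": joint torques, N m; "tcp_pos": TCP position; "eef_rot": TCP orientation; "contact_force": force on the tool from outside, world axes, zero at the start; "torque": the same for the moment, N m; "width": finger opening in m; "finger_force": force on a finger pad.
Only numpy, scipy, OpenCV 4.12 (cv2) and the standard library are available. Lean on these libraries where they do the work, as an engineer would, in place of code of your own. Each camera call takes 0.05 s, during which the arm holds its last target. There are 200 camera calls.

## Working session

There is one attempt and no reset: what is moved stays moved. The work goes in short steps, Python scripts to look and compute and a tool call to move; the robot and the scene stay as the last step left them, time stands still between calls to the robot, and variables do not carry over. Pictures are saved under pics/ and viewed, at most 10 in all, crops included, and the job is handed in when it is done.

Besides the shell and the picture viewer there is one more tool, called after "Request:" by a JSON object that holds its "op" and its "data". play_rows: Moves the arm, as the interface text tells. Its arguments: {"type":"object","properties":{"deltas":{"type":"array","items":{"type":"object","properties":{"slide":{"type":"array","items":{"type":"number"}},"angular":{"type":"array","items":{"type":"number"}},"gripper":{"type":"number"}}}},"force":{"type":"number"}},"required":["deltas"]}

```bash
ls; mkdir -p pics
cat > h.py <<'E'
import numpy as np, cv2
from rig import robot
from scipy.spatial.transform import Rotation as R
def K(c): return np.array([[c['fx'],0,c['cx']],[0,c['fy'],c['cy']],[0,0,1.]])
def ray(c,uv):
    p=cv2.undistortPoints(np.float64(uv).reshape(-1,1,2),K(c),np.float64(c['distortion'])).reshape(-1,2)
    M=cv2.Rodrigues(np.float64(c['rvec']))[0]
    d=np.c_[p,np.ones(len(p))]@M
    return -M.T@np.float64(c['tvec']),d
def onplane(c,uv,z):
    o,d=ray(c,uv); return o+d*((z-o[2])/d[:,2])[:,None]
def proj(c,P): return cv2.projectPoints(np.float64(P).reshape(-1,1,3),np.float64(c['rvec']),np.float64(c['tvec']),K(c),np.float64(c['distortion']))[0].reshape(-1,2)
E
python3 - <<'E'
from h import *
s=robot.state(); print({k:np.round(v,3) for k,v in s.items()})
for n in('scene','side'):
    c=robot.calibration(n); print(n,ray(c,[[256,192]]))
    cv2.imwrite(f'pics/{n}0.png',robot.snapshot(n))
E
```

```text
pics
{'time_s': np.float64(0.0), 'q': array([ 1.164,  0.213, -0.035,  1.324,  0.   ,  1.571]), 'joint_vel': array([ 0.001, -0.   , -0.001, -0.001,  0.001,  0.001]), 'joint_efforts': array([ 4.0000e-03, -6.8616e+01,  4.8712e+01,  1.7000e-02,  0.0000e+00,
        0.0000e+00]), 'tcp_pos': array([0.198, 0.459, 0.231]), 'eef_rot': array([-6.350e-01, -3.077e+00,  2.000e-03]), 'contact_force': array([-0.325, -0.354, -0.166]), 'torque': array([ 0.016,  0.094, -0.045]), 'finger_force': np.float64(0.0), 'width': np.float64(0.085)}
scene (array([1.47175245, 0.54073573, 0.90020995]), array([[-0.73331062, -0.37851087, -0.56499562]]))
side (array([ 0.39317016, -0.6125324 ,  0.92675671]), array([[ 0.06560618,  0.62532337, -0.77762634]]))
```

View pics/scene0.png

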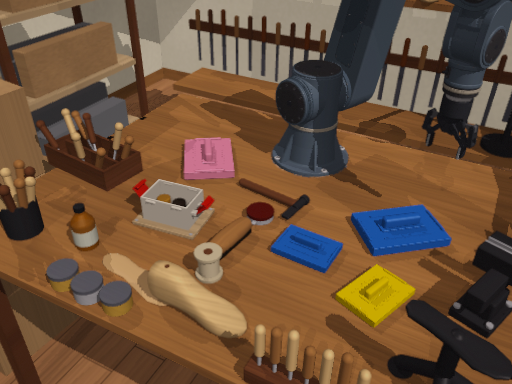

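View pics/side0.png

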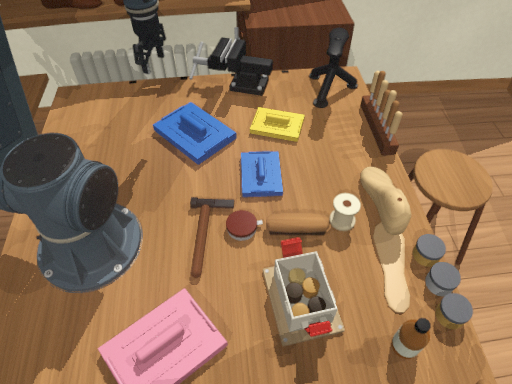

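The scene view shows the small blue lid at about (307,248), the big blue look-alike at (400,230), and the tub at (172,203) with its red clips open at (140,187) and (207,206). The side view shows the lid at (261,175), the tub at (303,292), and the clips at (291,247) and (318,328).

Run:
```python
from h import *
tiles=[]
for n,lb,tb in(('scene',(265,215,350,280),(125,170,225,245)),('side',(230,140,295,205),(255,230,355,350))):
    im=cv2.imread(f'pics/{n}0.png'); c=robot.calibration(n)
    hsv=cv2.cvtColor(im,cv2.COLOR_BGR2HSV)
    m=cv2.inRange(hsv,(100,120,40),(125,255,255)); k=np.zeros_like(m);k[lb[1]:lb[3],lb[0]:lb[2]]=255; m&=k
    ct=max(cv2.findContours(m,0,1)[0],key=cv2.contourArea)
    h=cv2.convexHull(ct); 
    a=cv2.approxPolyDP(h,3,True).reshape(-1,2); print(n,'lid px',a.tolist())
    for z in(0,.0215):
        P=onplane(c,h.reshape(-1,2),z)[:,:2]; r=cv2.minAreaRect(np.float32(P*1000)); print('  z',z,np.round(r[0],1),np.round(r[1],1),round(r[2],1))
    m=cv2.inRange(hsv,(0,170,90),(6,255,255))|cv2.inRange(hsv,(174,170,90),(180,255,255)); k=np.zeros_like(m);k[tb[1]:tb[3],tb[0]:tb[2]]=255; m&=k
    for ct in cv2.findContours(m,0,1)[0]:
        if cv2.contourArea(ct)>20:
            b=cv2.boxPoints(cv2.minAreaRect(ct)); print(n,'red',np.round(b).tolist())
    for b in(lb,tb):
        t=im[b[1]:b[3],b[0]:b[2]]; tiles.append(cv2.resize(t,(400,300) if 0 else None,fx=min(400/t.shape[1],300/t.shape[0]),fy=min(400/t.shape[1],300/t.shape[0]),interpolation=cv2.INTER_CUBIC))
        print('scale',b,400/t.shape[1],300/t.shape[0])
C=np.zeros((600,800,3),np.uint8)
for i,t in enumerate(tiles): y,x=(i//2)*300,(i%2)*400; C[y:y+t.shape[0],x:x+t.shape[1]]=t[:300,:400]
cv2.imwrite('pics/crop1.png',C)
```

```text
scene lid px [[342, 244], [324, 272], [271, 250], [291, 224]]
  z 0 [478.  190.8] [175.1 139. ] 86.5
  z 0.0215 [501.8 199.1] [170.9 135.7] 86.5
scene red [[194.0, 210.0], [209.0, 195.0], [215.0, 201.0], [200.0, 216.0]]
scene red [[131.0, 189.0], [143.0, 177.0], [151.0, 185.0], [139.0, 197.0]]
scale (265, 215, 350, 280) 4.705882352941177 4.615384615384615
scale (125, 170, 225, 245) 4.0 4.0
side lid px [[276, 152], [281, 194], [243, 195], [241, 153]]
  z 0 [493.5 208.8] [180.  118.8] 86.8
  z 0.0215 [491.1 189.8] [175.9 116. ] 86.8
side red [[304.0, 325.0], [329.0, 320.0], [331.0, 331.0], [307.0, 337.0]]
side red [[280.0, 240.0], [300.0, 236.0], [304.0, 253.0], [283.0, 257.0]]
scale (230, 140, 295, 205) 6.153846153846154 4.615384615384615
scale (255, 230, 355, 350) 4.0 2.5
```

View pics/crop1.png

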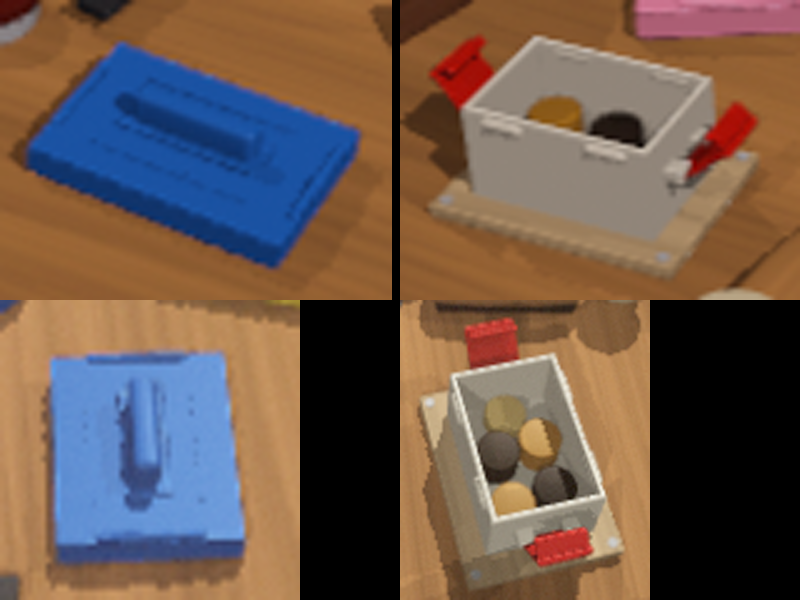

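The crops show the lid right way up, its top corners at scene (291,224), (343,244) and (271,247). The tub rim corners are at scene (159.5,179), (203,190), (187,208) and (141,197), and at side (276,260), (317,252), (336,309) and (292,318).

Run:
```python
from h import *
for n,px in(('scene',[(159.5,179.2),(203,189.8),(187,208),(140.8,196.8)]),('side',[(275.8,260.4),(317,252),(336.2,308.8),(291.8,318.4)])):
    c=robot.calibration(n); P=onplane(c,px,.092)[:,:2]*1000
    r=cv2.minAreaRect(np.float32(P)); print(n,np.round(P).tolist(),P.mean(0).round(1),[np.linalg.norm(P[i]-P[i-1]).round(1) for i in range(4)])
    for i in range(4):
        d=P[i]-P[i-1]; print('  ang',np.degrees(np.arctan2(d[1],d[0])).round(1))
c=robot.calibration('side')
print(onplane(c,[(238.6,152),(278.5,152),(282,191.5),(243,192.5)],.0215).round(4).tolist())
print('spool',onplane(c,[(344,200)],.078), 'tin',onplane(c,[(242,222)],.028),'brush',onplane(c,[(268,222),(326,222)],.048))
w=robot.calibration('wrist'); s=robot.state(); T=R.from_rotvec(s['eef_rot']).as_matrix()
o,d=ray(w,[(256,192)]); print('wrist cam in tool',T.T@(o-s['tcp_pos']),T.T@d[0], T.round(2).tolist(), w['fx'])
```

```text
scene [[504.0, -291.0], [489.0, -144.0], [587.0, -133.0], [606.0, -281.0]] [ 546.5 -212.4] [np.float64(102.1), np.float64(148.1), np.float64(99.0), np.float64(148.7)]
  ang -174.3
  ang 96.0
  ang 6.1
  ang -82.8
side [[488.0, -152.0], [590.0, -140.0], [604.0, -285.0], [504.0, -296.0]] [ 546.3 -218.4] [np.float64(144.9), np.float64(101.8), np.float64(146.1), np.float64(100.4)]
  ang 96.1
  ang 6.8
  ang -84.5
  ang -173.9
[[0.4318, 0.2828, 0.0215], [0.5571, 0.2696, 0.0215], [0.5448, 0.1094, 0.0215], [0.4319, 0.1175, 0.0215]]
spool [[0.69694523 0.01793936 0.078     ]] tin [[0.42027382 0.00992664 0.028     ]] brush [[ 0.48833927 -0.01107475  0.048     ]
 [ 0.6418746  -0.02734138  0.048     ]]
wrist cam in tool [ 0.072999    0.00048263 -0.14132899] [-0.28647128  0.00302621  0.95809872] [[-0.92, 0.4, -0.0], [0.4, 0.92, -0.0], [-0.0, -0.0, -1.0]] 277.73182776097957
```

```bash
cat >> h.py <<'E'
def delta(pos,yaw_y):
    "shift & turn in tool axes to TCP pos (m), tool y at world angle yaw_y (deg), pointing down"
    s=robot.state(); T=R.from_rotvec(s['eef_rot'])
    a=np.radians(yaw_y); y=np.array([np.cos(a),np.sin(a),0]); z=np.array([0,0,-1.]); x=np.cross(y,z)
    G=R.from_matrix(np.c_[x,y,z]); print('t',round(s['time_s'],2),'slide',(T.inv().apply(np.array(pos)-s['tcp_pos'])).round(4),'ang',np.degrees((T.inv()*G).as_rotvec()).round(2))
E
python3 -c "
from h import *
delta([.492,.195,.231],-3)"
```

```text
t 0.1 slide [-0.3747 -0.1259 -0.    ] ang [-5.000e-02  4.000e-02  6.969e+01]
```

Request:
{"op": "play_rows", "data": {"deltas": [{"slide": [-0.03,-0.01,0],"angular": [0,0,7],"gripper": 1},{"slide": [-0.066,-0.022,0],"angular": [0,0,14],"gripper": 1},{"slide": [-0.102,-0.034,0],"angular": [0,0,21],"gripper": 1},{"slide": [-0.138,-0.046,0],"angular": [0,0,28],"gripper": 1},{"slide": [-0.174,-0.058,0],"angular": [0,0,35],"gripper": 1},{"slide": [-0.21,-0.07,0],"angular": [0,0,42],"gripper": 1},{"slide": [-0.246,-0.082,0],"angular": [0,0,49],"gripper": 1},{"slide": [-0.282,-0.094,0],"angular": [0,0,56],"gripper": 1},{"slide": [-0.318,-0.106,0],"angular": [0,0,63],"gripper": 1},{"slide": [-0.35,-0.117,0],"angular": [0,0,69.7],"gripper": 1},{"slide": [-0.375,-0.126,0],"angular": [0,0,69.7],"gripper": 1},{"slide": [-0.375,-0.126,0],"angular": [0,0,69.7],"gripper": 1}], "force": 80}}

```text
time_s: 1.1
tcp_pos: [0.495, 0.1919, 0.2305]
eef_rot: [2.283, 2.157, -0.002]
contact_force: [0.6, 0.1, 0.0]
width: 0.0856
finger_force: 0.0
```

Run:
```python
from h import *
c=robot.calibration('wrist'); im=robot.snapshot('wrist'); cv2.imwrite('pics/w1.png',im)
np.save('w1.npy',c,allow_pickle=True)
s=robot.state(); print(s['time_s'],s['tcp_pos'],s['eef_rot'],s['q'].round(2) if hasattr(s['q'],'round') else s['q'])
m=cv2.inRange(cv2.cvtColor(im,cv2.COLOR_BGR2HSV),(100,120,40),(125,255,255))
ct=max(cv2.findContours(m,0,1)[0],key=cv2.contourArea); h=cv2.convexHull(ct).reshape(-1,2)
print(cv2.approxPolyDP(h,5,True).reshape(-1,2).tolist())
for z in(.0,.0215):
    r=cv2.minAreaRect(np.float32(onplane(c,h,z)[:,:2]*1000)); print(z,r)
```

```text
1.15 [0.49351729 0.19333408 0.23062122] [-2.28226333e+00 -2.15865185e+00  1.66057351e-03] [ 0.37  0.28  0.05  1.34 -0.    2.  ]
[[191, 22], [107, 118], [93, 123], [0, 37], [0, 0], [172, 0]]
0.0 ((306.11181640625, 377.12030029296875), (180.7904052734375, 173.308837890625), 40.16701126098633)
0.0215 ((317.33978271484375, 370.6897888183594), (170.3352813720703, 163.28636169433594), 40.16701126098633)
```

View pics/w1.png

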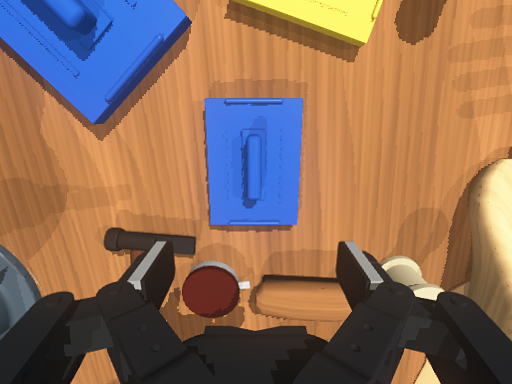

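The wrist view shows the small blue lid at about (254,162), with corners (206,98), (302,98), (297,225) and (211,226). The bar is at (254,168) and the lid's ridges are at its top and bottom ends.

Run:
```python
from h import *
c=np.load('w1.npy',allow_pickle=True).item(); im=cv2.imread('pics/w1.png')
m=cv2.inRange(cv2.cvtColor(im,cv2.COLOR_BGR2HSV),(100,120,40),(125,255,255))
for ct in cv2.findContours(m,0,1)[0]:
    if cv2.pointPolygonTest(ct,(230,160),False)>0:
        h=cv2.convexHull(ct).reshape(-1,2); a=cv2.approxPolyDP(h,4,True).reshape(-1,2)
        print(a.tolist()); 
        for z in(.0,.01,.0215):
            print(z,cv2.minAreaRect(np.float32(onplane(c,h,z)[:,:2]*1000)))
        P=onplane(c,a,.0215)[:,:2]*1000; print(P.round(1).tolist(),P.mean(0))
g=cv2.GaussianBlur(cv2.cvtColor(im,cv2.COLOR_BGR2GRAY),(3,3),0)
for r in(145,155,165,175,185): print(r,g[r,236:274].tolist())
```

```text
[[301, 98], [296, 223], [211, 224], [205, 99]]
0.0 ((493.66583251953125, 192.54513549804688), (173.1278839111328, 124.89137268066406), 86.71334075927734)
0.01 ((493.8432922363281, 194.51885986328125), (168.47120666503906, 121.53205871582031), 86.71332550048828)
0.0215 ((494.04754638671875, 196.78860473632812), (163.11598205566406, 117.66889190673828), 86.71333312988281)
[[555.8, 274.9], [547.5, 113.5], [431.6, 118.7], [441.0, 280.4]] [493.96433996 196.88317153]
145 [108, 108, 108, 108, 105, 96, 94, 91, 78, 69, 68, 77, 90, 102, 109, 112, 113, 114, 114, 116, 116, 115, 110, 103, 95, 94, 100, 103, 102, 102, 105, 111, 115, 116, 116, 116, 116, 116]
155 [107, 107, 107, 107, 103, 88, 72, 67, 67, 65, 65, 74, 88, 100, 108, 111, 112, 113, 114, 115, 115, 114, 110, 102, 93, 93, 99, 102, 100, 97, 102, 111, 115, 115, 115, 115, 115, 115]
165 [107, 107, 106, 107, 106, 99, 84, 71, 67, 67, 67, 75, 88, 100, 107, 111, 112, 113, 114, 114, 114, 112, 108, 102, 93, 93, 98, 101, 99, 96, 102, 111, 115, 114, 114, 114, 114, 115]
175 [107, 107, 107, 108, 104, 96, 91, 85, 73, 66, 67, 74, 87, 99, 107, 112, 113, 113, 113, 114, 114, 112, 108, 101, 92, 91, 97, 101, 102, 104, 108, 112, 114, 114, 114, 114, 114, 114]
185 [107, 107, 107, 107, 103, 93, 88, 83, 73, 66, 64, 71, 86, 99, 107, 111, 112, 112, 112, 112, 112, 110, 106, 100, 93, 93, 98, 102, 106, 109, 110, 112, 113, 113, 113, 113, 113, 113]
```

```bash
python3 -c "
from h import *
delta([.494,.197,.026],-3.3); print(robot.tcp_to_grasp)"
```

```text
t 1.15 slide [0.0038 0.0005 0.2046] ang [-0.05  0.04  0.11]
-0.0187
```

Request:
{"op": "play_rows", "data": {"deltas": [{"slide": [0.002,0.002,0.04],"angular": [0,0,0.3],"gripper": 1},{"slide": [0.002,0.002,0.08],"angular": [0,0,0.3],"gripper": 1},{"slide": [0.002,0.002,0.12],"angular": [0,0,0.3],"gripper": 1},{"slide": [0.002,0.002,0.15],"angular": [0,0,0.3],"gripper": 1},{"slide": [0.002,0.002,0.175],"angular": [0,0,0.3],"gripper": 1},{"slide": [0.002,0.002,0.19],"angular": [0,0,0.3],"gripper": 1},{"slide": [0.002,0.002,0.2],"angular": [0,0,0.3],"gripper": 1},{"slide": [0.002,0.002,0.205],"angular": [0,0,0.3],"gripper": 1},{"slide": [0.002,0.002,0.205],"angular": [0,0,0.3],"gripper": 1},{"slide": [0.002,0.002,0.205],"angular": [0,0,0.3],"gripper": 1},{"slide": [0.002,0.002,0.205],"angular": [0,0,0.3],"gripper": 1}]}}

```text
time_s: 2.07
tcp_pos: [0.4951, 0.1974, 0.0274]
eef_rot: [2.284, 2.156, 0.003]
contact_force: [0.7, 0.1, 0.3]
width: 0.085
finger_force: 0.0
```

```bash
python3 -c "
from h import *
delta([.494,.197,.026],-3.3); print(robot.state()['contact_force'],robot.state()['tcp_pos'])"
```

```text
t 2.07 slide [-0.0005 -0.0011  0.0014] ang [ 0.09 -0.04  0.  ]
[0.70507626 0.06326844 0.25365877] [0.49513638 0.19740434 0.02743627]
```

Request:
{"op": "play_rows", "data": {"deltas": [{"slide": [0,0,0],"angular": [0,0,0],"gripper": -1},{"slide": [0,0,0],"angular": [0,0,0],"gripper": -1},{"slide": [0,0,0],"angular": [0,0,0],"gripper": -1},{"slide": [0,0,0],"angular": [0,0,0],"gripper": -1},{"slide": [0,0,0],"angular": [0,0,0],"gripper": -1},{"slide": [0,0,0],"angular": [0,0,0],"gripper": -1},{"slide": [0,0,0],"angular": [0,0,0],"gripper": -1},{"slide": [0,0,0],"angular": [0,0,0],"gripper": -1},{"slide": [0,0,0],"angular": [0,0,0],"gripper": -1},{"slide": [0,0,0],"angular": [0,0,0],"gripper": -1}], "force": 80}}

```text
time_s: 2.9
tcp_pos: [0.4947, 0.197, 0.0266]
eef_rot: [2.285, 2.156, 0.001]
contact_force: [-1.0, -1.0, 6.8]
width: 0.0161
finger_force: 78.8
```

Request:
{"op": "play_rows", "data": {"deltas": [{"slide": [0,0,0],"angular": [0,0,0],"gripper": 1},{"slide": [0,0,0],"angular": [0,0,0],"gripper": 1},{"slide": [0,0,0],"angular": [0,0,0],"gripper": 1},{"slide": [0,0,0],"angular": [0,0,0],"gripper": 1},{"slide": [0,0,0],"angular": [0,0,0],"gripper": 1},{"slide": [0,0,-0.02],"angular": [0,0,0],"gripper": 1},{"slide": [0,0,-0.05],"angular": [0,0,0],"gripper": 1},{"slide": [0,0,-0.09],"angular": [0,0,0],"gripper": 1},{"slide": [0,0,-0.13],"angular": [0,0,0],"gripper": 1},{"slide": [0,0,-0.17],"angular": [0,0,0],"gripper": 1},{"slide": [0,0,-0.204],"angular": [0,0,0],"gripper": 1}]}}

```text
time_s: 3.82
tcp_pos: [0.4944, 0.197, 0.2332]
eef_rot: [2.284, 2.156, 0.002]
contact_force: [0.3, 1.6, -0.8]
width: 0.0856
finger_force: 0.0
```

Request:
{"op": "play_rows", "data": {"deltas": [{"slide": [-0.03,0.005,0],"angular": [0,0,0],"gripper": 1},{"slide": [-0.07,0.012,0],"angular": [0,0,-1],"gripper": 1},{"slide": [-0.11,0.02,0],"angular": [0,0,-2],"gripper": 1},{"slide": [-0.15,0.028,0],"angular": [0,0,-3],"gripper": 1},{"slide": [-0.19,0.035,0],"angular": [0,0,-4],"gripper": 1},{"slide": [-0.23,0.042,0],"angular": [0,0,-5],"gripper": 1},{"slide": [-0.27,0.05,0],"angular": [0,0,-6],"gripper": 1},{"slide": [-0.31,0.057,0],"angular": [0,0,-7],"gripper": 1},{"slide": [-0.35,0.065,0],"angular": [0,0,-8],"gripper": 1},{"slide": [-0.39,0.072,0],"angular": [0,0,-9],"gripper": 1},{"slide": [-0.408,0.075,0],"angular": [0,0,-9.3],"gripper": 1},{"slide": [-0.408,0.075,0],"angular": [0,0,-9.3],"gripper": 1}]}}

```text
time_s: 4.82
tcp_pos: [0.5456, -0.2186, 0.2295]
eef_rot: [-2.106, -2.331, 0.001]
contact_force: [-0.0, -0.3, 0.3]
width: 0.0853
finger_force: 0.0
```

Run:
```python
from h import *
robot.snapshot('wrist')
robot.snapshot('wrist')
c=robot.calibration('wrist'); s=robot.state(); im=robot.snapshot('wrist'); cv2.imwrite('pics/w2.png',im)
np.save('w2.npy',c,allow_pickle=True)
print(s['time_s'],s['tcp_pos'],s['eef_rot'],np.round(s['joint_vel'],3))
```

```text
4.9167 [ 0.54558349 -0.21518968  0.22990696] [-2.10368723e+00 -2.33228055e+00  1.29345392e-04] [ 0.034 -0.019 -0.016 -0.001  0.003  0.007]
```

View pics/w2.png

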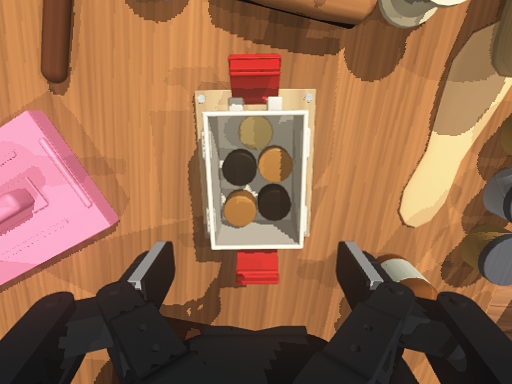

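The wrist view shows the tub mouth with rim corners near (203,112), (309,112), (303,247) and (211,249), and the red clips at (255,75) and (257,266), both open. Next I'll fit the rim edges.

Run:
```python
from h import *
c=np.load('w2.npy',allow_pickle=True).item(); im=cv2.imread('pics/w2.png')
hsv=cv2.cvtColor(im,cv2.COLOR_BGR2HSV)
m=cv2.inRange(hsv,(0,0,200),(180,60,255)); k=np.zeros_like(m);k[100:260,190:325]=255; m&=k
def fit(pts): 
    P=onplane(c,pts,.092)[:,:2]*1000
    vx,vy,x,y=cv2.fitLine(np.float32(P),cv2.DIST_HUBER,0,.01,.01).ravel(); return (x,y),np.degrees(np.arctan2(vy,vx))%180,P
rows=range(118,243,3); cols=range(215,300,3)
def med(a): return np.array(a,float)
L=med([(np.where(m[r,195:230])[0][0]+195-.5,r) for r in rows if m[r,195:230].any()])
Rr=med([(np.where(m[r,280:320])[0][-1]+280+.5,r) for r in rows if m[r,280:320].any()])
T=med([(x,np.where(m[102:125,x])[0][0]+102-.5) for x in cols if m[102:125,x].any()])
B=med([(x,np.where(m[235:258,x])[0][-1]+235+.5) for x in cols if m[235:258,x].any()])
print(L[:,0].tolist());print(Rr[:,0].tolist());print(T[:,1].tolist());print(B[:,1].tolist())
for n,p in zip('LRTB',(L,Rr,T,B)): f=fit(p); print(n,f[0],f[1],len(p))
```

```text
[202.5, 202.5, 202.5, 202.5, 203.5, 201.5, 203.5, 201.5, 201.5, 203.5, 202.5, 202.5, 202.5, 205.5, 205.5, 205.5, 205.5, 205.5, 206.5, 206.5, 206.5, 206.5, 206.5, 207.5, 207.5, 207.5, 207.5, 207.5, 208.5, 208.5, 208.5, 206.5, 208.5, 206.5, 207.5, 207.5, 207.5, 207.5, 209.5, 210.5, 210.5, 210.5]
[307.5, 307.5, 307.5, 308.5, 310.5, 310.5, 309.5, 309.5, 309.5, 309.5, 309.5, 309.5, 309.5, 307.5, 306.5, 306.5, 305.5, 305.5, 305.5, 305.5, 305.5, 305.5, 305.5, 305.5, 305.5, 304.5, 304.5, 304.5, 304.5, 304.5, 306.5, 306.5, 306.5, 306.5, 306.5, 306.5, 306.5, 305.5, 306.5, 303.5, 303.5, 302.5]
[110.5, 110.5, 110.5, 110.5, 110.5, 105.5, 103.5, 104.5, 104.5, 105.5, 110.5, 110.5, 110.5, 110.5, 110.5, 110.5, 110.5, 110.5, 101.5, 101.5, 101.5, 101.5, 101.5, 109.5, 109.5, 109.5, 109.5, 109.5, 109.5]
[249.5, 249.5, 248.5, 248.5, 248.5, 248.5, 248.5, 248.5, 248.5, 248.5, 248.5, 248.5, 248.5, 248.5, 248.5, 248.5, 248.5, 248.5, 248.5, 248.5, 248.5, 248.5, 248.5, 248.5, 248.5, 248.5, 248.5, 248.5, 248.5]
L (np.float32(496.22076), np.float32(-218.60187)) 96.930016 42
R (np.float32(599.48083), np.float32(-212.99684)) 96.483986 42
T (np.float32(540.95135), np.float32(-141.79558)) 6.5493865 29
B (np.float32(554.85474), np.float32(-290.25412)) 5.900443 29
```

Run:
```python
from h import *
c=np.load('w2.npy',allow_pickle=True).item()
import itertools
L=[(202.5,118),(202.6,127),(205.5,160),(206.5,178),(207.5,190),(208.5,205),(210.5,238)]
Rr=[(307.6,118),(307.5,122),(306.5,160),(305.5,178),(304.8,196),(303.5,236),(302.8,241)]
T=[(215,110.6),(227,110.5),(251,110.4),(266,110.3),(284,109.7),(297,109.5)]
B=[(215,249.2),(225,248.7),(255,248.5),(297,248.4)]
out={}
for n,p in zip('LRTB',(L,Rr,T,B)):
    P=onplane(c,p,.0915)[:,:2]*1000; vx,vy,x,y=cv2.fitLine(np.float32(P),cv2.DIST_HUBER,0,.01,.01).ravel()
    a=np.degrees(np.arctan2(vy,vx))%180; out[n]=(np.array([x,y]),a); print(n,a.round(2))
yaw=(out['L'][1]+out['R'][1]+2*0)/2-90; yaw=np.mean([yaw,(out['T'][1]+out['B'][1])/2]); print('yaw',yaw)
t=np.radians(yaw); ex=np.array([np.cos(t),np.sin(t)]); ey=np.array([-ex[1],ex[0]])
l,r=out['L'][0]@ex,out['R'][0]@ex; b,tp=out['B'][0]@ey,out['T'][0]@ey
print('width',r-l,'len',tp-b,'centre',ex*(l+r)/2+ey*(b+tp)/2)
C=ex*(l+r)/2+ey*(b+tp)/2
# clip rib ends: image tops
P=lambda px,z:(onplane(c,px,z)[:,:2]*1000-C)@np.c_[ex,ey]
for z in(.06,.07,.077,.085,.09): print(z,P([(230,56),(281,55),(238,283),(278,283)],z).round(1).tolist())
```

```text
L 96.87
R 96.78
T 6.62
B 6.41
yaw 6.670829
width 102.58142 len 148.80458 centre [ 547.8366  -216.58337]
0.06 [[-25.0, 127.9], [27.2, 128.1], [-25.2, -140.8], [26.8, -141.5]]
0.07 [[-24.2, 126.2], [26.3, 126.5], [-24.4, -133.9], [26.0, -134.5]]
0.077 [[-23.6, 125.1], [25.7, 125.3], [-23.8, -129.0], [25.4, -129.7]]
0.085 [[-23.0, 123.7], [25.0, 123.9], [-23.2, -123.5], [24.7, -124.1]]
0.09 [[-22.6, 122.9], [24.5, 123.1], [-22.8, -120.0], [24.3, -120.6]]
```

Request:
{"op": "play_rows", "data": {"deltas": [{"slide": [0.03,0,0],"angular": [0,0,0],"gripper": 1},{"slide": [0.07,-0.001,0],"angular": [0,0,1],"gripper": 1},{"slide": [0.11,-0.002,0],"angular": [0,0,2],"gripper": 1},{"slide": [0.15,-0.003,0],"angular": [0,0,3],"gripper": 1},{"slide": [0.19,-0.004,0],"angular": [0,0,4],"gripper": 1},{"slide": [0.23,-0.005,0],"angular": [0,0,5],"gripper": 1},{"slide": [0.27,-0.006,0],"angular": [0,0,6],"gripper": 1},{"slide": [0.31,-0.007,0],"angular": [0,0,7],"gripper": 1},{"slide": [0.35,-0.008,0],"angular": [0,0,8],"gripper": 1},{"slide": [0.39,-0.0085,0],"angular": [0,0,9],"gripper": 1},{"slide": [0.415,-0.0085,0],"angular": [0,0,9.3],"gripper": 1},{"slide": [0.415,-0.0085,0],"angular": [0,0,9.3],"gripper": 1}]}}

```text
time_s: 5.97
tcp_pos: [0.4923, 0.2024, 0.2304]
eef_rot: [-2.278, -2.162, -0.001]
contact_force: [0.9, 0.3, 0.6]
width: 0.0854
finger_force: 0.0
```

Run:
```python
from h import *
robot.snapshot('wrist');robot.snapshot('wrist')
c=robot.calibration('wrist'); im=robot.snapshot('wrist'); cv2.imwrite('pics/w3.png',im)
m=cv2.inRange(cv2.cvtColor(im,cv2.COLOR_BGR2HSV),(100,120,40),(125,255,255))
for ct in cv2.findContours(m,0,1)[0]:
    if cv2.pointPolygonTest(ct,(230,160),False)>0:
        h=cv2.convexHull(ct).reshape(-1,2); print(cv2.minAreaRect(np.float32(onplane(c,h,.0215)[:,:2]*1000)))
delta([.494,.197,.026],-3.3); print(robot.state()['tcp_pos'])
```

```text
((495.43878173828125, 196.43185424804688), (163.66049194335938, 117.67750549316406), 86.60340881347656)
t 6.12 slide [-0.0007  0.0006  0.2044] ang [0.01 0.01 0.11]
[0.49337167 0.19776786 0.2304444 ]
```

Request:
{"op": "play_rows", "data": {"deltas": [{"slide": [-0.001,0.0015,0.04],"angular": [0,0,0.1],"gripper": 1},{"slide": [-0.001,0.0015,0.08],"angular": [0,0,0.1],"gripper": 1},{"slide": [-0.001,0.0015,0.12],"angular": [0,0,0.1],"gripper": 1},{"slide": [-0.001,0.0015,0.16],"angular": [0,0,0.1],"gripper": 1},{"slide": [-0.001,0.0015,0.185],"angular": [0,0,0.1],"gripper": 1},{"slide": [-0.001,0.0015,0.197],"angular": [0,0,0.1],"gripper": 1},{"slide": [-0.001,0.0015,0.203],"angular": [0,0,0.1],"gripper": 1},{"slide": [-0.001,0.0015,0.203],"angular": [0,0,0.1],"gripper": 1},{"slide": [-0.001,0.0015,0.203],"angular": [0,0,0.1],"gripper": 1},{"slide": [-0.001,0.0015,0.203],"angular": [0,0,0.1],"gripper": 1}]}}

```text
time_s: 6.95
tcp_pos: [0.4964, 0.1962, 0.0286]
eef_rot: [2.286, 2.153, 0.003]
contact_force: [0.9, 0.6, -0.2]
width: 0.0854
finger_force: 0.0
```

Request:
{"op": "play_rows", "data": {"deltas": [{"slide": [0,0,0],"angular": [0,0,0],"gripper": -1},{"slide": [0,0,0],"angular": [0,0,0],"gripper": -1},{"slide": [0,0,0],"angular": [0,0,0],"gripper": -1},{"slide": [0,0,0],"angular": [0,0,0],"gripper": -1},{"slide": [0,0,0],"angular": [0,0,0],"gripper": -1},{"slide": [0,0,0],"angular": [0,0,0],"gripper": -1},{"slide": [0,0,0],"angular": [0,0,0],"gripper": -1},{"slide": [0,0,0],"angular": [0,0,0],"gripper": -1}]}}

```text
time_s: 7.62
tcp_pos: [0.4956, 0.1962, 0.0277]
eef_rot: [2.286, 2.154, 0.001]
contact_force: [-1.9, -0.1, 6.0]
width: 0.0162
finger_force: 78.9
```

```bash
python3 -c "
from h import *
delta([.494,.197,.026],-3.3); print(robot.state()['tcp_pos'])"
```

```text
t 7.62 slide [ 0.0007 -0.0017  0.0017] ang [ 0.02 -0.01 -0.1 ]
[0.49560648 0.19618675 0.02768244]
```

Request:
{"op": "play_rows", "data": {"deltas": [{"slide": [0,0,-0.01],"angular": [0,0,0],"gripper": -1},{"slide": [0,0,-0.03],"angular": [0,0,0],"gripper": -1},{"slide": [0,0,-0.06],"angular": [0,0,0],"gripper": -1},{"slide": [0,0,-0.09],"angular": [0,0,0],"gripper": -1},{"slide": [0,0,-0.12],"angular": [0,0,0],"gripper": -1},{"slide": [0,0,-0.15],"angular": [0,0,0],"gripper": -1},{"slide": [0,0,-0.18],"angular": [0,0,0],"gripper": -1},{"slide": [0,0,-0.19],"angular": [0,0,0],"gripper": -1},{"slide": [0,0,-0.19],"angular": [0,0,0],"gripper": -1}]}}

```text
time_s: 8.37
tcp_pos: [0.4966, 0.1966, 0.2203]
eef_rot: [2.285, 2.153, 0.007]
contact_force: [0.1, 0.4, -1.3]
width: 0.016
finger_force: 78.4
```

Request:
{"op": "play_rows", "data": {"deltas": [{"slide": [-0.02,0.004,0],"angular": [0,0,0],"gripper": -1},{"slide": [-0.05,0.01,0],"angular": [0,0,-1],"gripper": -1},{"slide": [-0.09,0.017,0],"angular": [0,0,-2],"gripper": -1},{"slide": [-0.13,0.024,0],"angular": [0,0,-3],"gripper": -1},{"slide": [-0.17,0.032,0],"angular": [0,0,-4],"gripper": -1},{"slide": [-0.21,0.039,0],"angular": [0,0,-5],"gripper": -1},{"slide": [-0.25,0.047,0],"angular": [0,0,-6],"gripper": -1},{"slide": [-0.29,0.054,0],"angular": [0,0,-7],"gripper": -1},{"slide": [-0.33,0.062,0],"angular": [0,0,-8],"gripper": -1},{"slide": [-0.365,0.068,0],"angular": [0,0,-9],"gripper": -1},{"slide": [-0.39,0.073,0],"angular": [0,0,-10],"gripper": -1},{"slide": [-0.409,0.0766,0],"angular": [0,0,-10.1],"gripper": -1}]}}

```text
time_s: 9.37
tcp_pos: [0.5468, -0.2191, 0.2154]
eef_rot: [-2.087, -2.345, 0.002]
contact_force: [0.5, -0.5, -0.7]
width: 0.0164
finger_force: 78.3
```

Request:
{"op": "play_rows", "data": {"deltas": [{"slide": [0,0,0],"angular": [0,0,0],"gripper": -1},{"slide": [0,0,0.015],"angular": [0,0,0],"gripper": -1},{"slide": [0,0,0.03],"angular": [0,0,0],"gripper": -1},{"slide": [0,0,0.045],"angular": [0,0,0],"gripper": -1},{"slide": [0,0,0.05],"angular": [0,0,0],"gripper": -1},{"slide": [0,0,0.05],"angular": [0,0,0],"gripper": -1},{"slide": [0,0,0.05],"angular": [0,0,0],"gripper": -1}]}}

```text
time_s: 9.95
tcp_pos: [0.5474, -0.2163, 0.1672]
eef_rot: [-2.087, -2.347, 0.0]
contact_force: [-0.1, -0.5, -0.7]
width: 0.0162
finger_force: 78.3
```

Run:
```python
from h import *
delta([.5478,-.2166,.135],6.67); print(robot.state()['tcp_pos'],robot.state()['contact_force'],robot.state()['width'])
a=robot.snapshot('side'); b=robot.snapshot('scene')
a=cv2.resize(a[190:350,230:370],None,fx=2.8,fy=3.5,interpolation=2); b=cv2.resize(b[120:260,110:240],None,fx=3,fy=4,interpolation=2)
C=np.zeros((560,800,3),np.uint8); C[:560,:392]=a; C[:560,400:790]=b; cv2.imwrite('pics/p4.png',C)
```

```text
t 9.95 slide [-0.0003  0.0004  0.0322] ang [-0.04 -0.02  0.04]
[ 0.54740279 -0.21634294  0.16719867] [-0.12454202 -0.52438545 -0.74322522] 0.016234403697220626
```

View pics/p4.png

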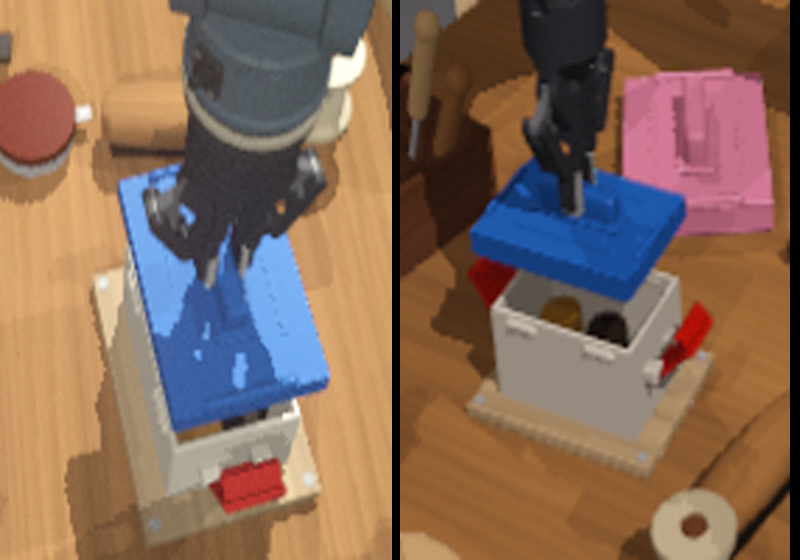

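The two views show the lid held level and aligned above the tub, with both clips open. I'll lower it next.

Request:
{"op": "play_rows", "data": {"deltas": [{"slide": [0,0.0004,0.015],"angular": [0,0,0],"gripper": -1},{"slide": [0,0.0004,0.03],"angular": [0,0,0],"gripper": -1},{"slide": [0,0.0004,0.038],"angular": [0,0,0],"gripper": -1},{"slide": [0,0.0004,0.042],"angular": [0,0,0],"gripper": -1},{"slide": [0,0.0004,0.046],"angular": [0,0,0],"gripper": -1},{"slide": [0,0.0004,0.048],"angular": [0,0,0],"gripper": -1},{"slide": [0,0.0004,0.05],"angular": [0,0,0],"gripper": -1},{"slide": [0,0.0004,0.05],"angular": [0,0,0],"gripper": -1}]}}

```text
time_s: 10.72
tcp_pos: [0.5481, -0.2167, 0.1174]
eef_rot: [2.088, 2.347, 0.0]
contact_force: [0.1, -0.3, -1.4]
width: 0.0161
finger_force: 78.4
```

Request:
{"op": "play_rows", "data": {"deltas": [{"slide": [0,0,0.0015],"angular": [0,0,0],"gripper": -1},{"slide": [0,0,0.003],"angular": [0,0,0],"gripper": -1},{"slide": [0,0,0.0045],"angular": [0,0,0],"gripper": -1},{"slide": [0,0,0.005],"angular": [0,0,0],"gripper": -1},{"slide": [0,0,0.005],"angular": [0,0,0],"gripper": -1}]}}

```text
time_s: 11.13
tcp_pos: [0.548, -0.2169, 0.1131]
eef_rot: [2.088, 2.347, -0.0]
contact_force: [-4.1, 1.1, 11.7]
width: 0.0159
finger_force: 80.1
```

Request:
{"op": "play_rows", "data": {"deltas": [{"slide": [0,-0.0005,-0.001],"angular": [0,0,0],"gripper": -1},{"slide": [0,-0.0005,-0.001],"angular": [0,0,0],"gripper": -0.4},{"slide": [0,-0.0005,-0.001],"angular": [0,0,0],"gripper": 0.2},{"slide": [0,-0.0005,-0.001],"angular": [0,0,0],"gripper": 0.2},{"slide": [0,-0.0005,-0.001],"angular": [0,0,0],"gripper": 0.2},{"slide": [0,0,-0.02],"angular": [0,0,0],"gripper": 0.2},{"slide": [0,0,-0.045],"angular": [0,0,0],"gripper": 0.2},{"slide": [0,0,-0.045],"angular": [0,0,0],"gripper": -1},{"slide": [0,0,-0.045],"angular": [0,0,0],"gripper": -1},{"slide": [0,0,-0.045],"angular": [0,0,0],"gripper": -1},{"slide": [0,0,-0.045],"angular": [0,0,0],"gripper": -1},{"slide": [0,0,-0.045],"angular": [0,0,0],"gripper": -1}]}}

```text
time_s: 12.13
tcp_pos: [0.5475, -0.2165, 0.1564]
eef_rot: [-2.087, -2.346, 0.001]
contact_force: [-0.5, -0.1, 0.7]
width: 0.0
finger_force: 0.0
```

Run:
```python
from h import *
s=robot.state(); print(s['tcp_pos'],s['contact_force'],s['width'])
a=robot.snapshot('side'); b=robot.snapshot('scene')
cv2.imwrite('pics/s5.png',a)
a=cv2.resize(a[190:350,230:370],None,fx=2.8,fy=3.5,interpolation=2); b=cv2.resize(b[120:260,110:240],None,fx=3,fy=4,interpolation=2)
C=np.zeros((560,800,3),np.uint8); C[:560,:392]=a; C[:560,400:790]=b; cv2.imwrite('pics/p5.png',C)
```

```text
[ 0.54754371 -0.21652593  0.15641541] [-0.49662953 -0.09229197  0.67882603] 4.8943834210147204e-05
```

View pics/p5.png

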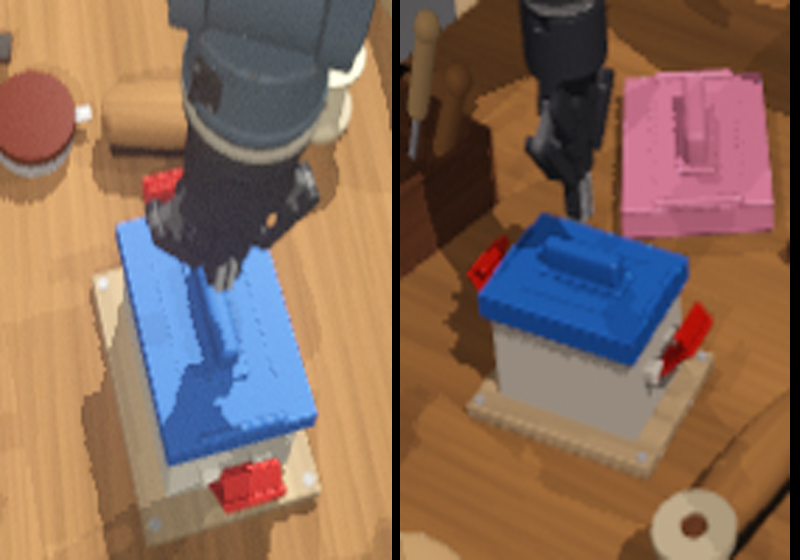

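The views show the lid seated over the rim on the beads and level, with the shut fingers above the middle of the bar. I'll press down in stages.

Request:
{"op": "play_rows", "data": {"deltas": [{"slide": [0,0,0.012],"angular": [0,0,0],"gripper": -1},{"slide": [0,0,0.02],"angular": [0,0,0],"gripper": -1},{"slide": [0,0,0.024],"angular": [0,0,0],"gripper": -1},{"slide": [0,0,0.026],"angular": [0,0,0],"gripper": -1},{"slide": [0,0,0.027],"angular": [0,0,0],"gripper": -1},{"slide": [0,0,0.028],"angular": [0,0,0],"gripper": -1},{"slide": [0,0,0.029],"angular": [0,0,0],"gripper": -1},{"slide": [0,0,0.03],"angular": [0,0,0],"gripper": -1}]}}

```text
time_s: 12.9
tcp_pos: [0.5493, -0.2167, 0.1285]
eef_rot: [2.086, 2.346, 0.003]
contact_force: [5.6, 2.1, 9.1]
width: 0.0
finger_force: 4.6
```

Request:
{"op": "play_rows", "data": {"deltas": [{"slide": [0,0,0.001],"angular": [0,0,0],"gripper": -1},{"slide": [0,0,0.002],"angular": [0,0,0],"gripper": -1},{"slide": [0,0,0.003],"angular": [0,0,0],"gripper": -1}]}}

```text
time_s: 13.15
tcp_pos: [0.5485, -0.2168, 0.1253]
eef_rot: [2.087, 2.346, 0.001]
contact_force: [-5.3, 3.7, 27.9]
width: 0.0001
finger_force: 13.7
```

Request:
{"op": "play_rows", "data": {"deltas": [{"slide": [0,0,0],"angular": [0,0,0],"gripper": -1},{"slide": [0,0,0],"angular": [0,0,0],"gripper": -1}]}}

```text
time_s: 13.32
tcp_pos: [0.5484, -0.2168, 0.1254]
eef_rot: [2.087, 2.346, 0.001]
contact_force: [-1.8, 1.0, 16.5]
width: -0.0001
finger_force: 8.2
```

Request:
{"op": "play_rows", "data": {"deltas": [{"slide": [0,0,0.0005],"angular": [0,0,0],"gripper": -1},{"slide": [0,0,0.001],"angular": [0,0,0],"gripper": -1},{"slide": [0,0,0.0015],"angular": [0,0,0],"gripper": -1},{"slide": [0,0,0.0015],"angular": [0,0,0],"gripper": -1}]}}

```text
time_s: 13.65
tcp_pos: [0.5485, -0.2169, 0.1252]
eef_rot: [2.086, 2.345, 0.002]
contact_force: [-8.5, 4.8, 33.3]
width: -0.0
finger_force: 16.6
```

Request:
{"op": "play_rows", "data": {"deltas": [{"slide": [0,0,-0.01],"angular": [0,0,0],"gripper": -1},{"slide": [0,0,-0.045],"angular": [0,0,0],"gripper": -1},{"slide": [0.04,0,-0.08],"angular": [0,0,0],"gripper": -1},{"slide": [0.06,0,-0.11],"angular": [0,0,0],"gripper": 1},{"slide": [0.06,0,-0.11],"angular": [0,0,0],"gripper": 1},{"slide": [0.06,0,-0.11],"angular": [0,0,0],"gripper": 1}]}}

```text
time_s: 14.15
tcp_pos: [0.5419, -0.1561, 0.2352]
eef_rot: [2.084, 2.347, 0.002]
contact_force: [-1.0, 0.1, -0.3]
width: 0.0357
finger_force: 0.0
```

Run:
```python
from h import *
c=robot.calibration('wrist'); s=robot.state(); a=robot.snapshot('wrist'); b=robot.snapshot('scene'); d=robot.snapshot('side')
cv2.imwrite('pics/w6.png',a);cv2.imwrite('pics/sc6.png',b);cv2.imwrite('pics/sd6.png',d); np.save('w6.npy',c,allow_pickle=True)
print(s['tcp_pos'],s['eef_rot'])
C=np.zeros((600,800,3),np.uint8); C[:300,:400]=cv2.resize(a,(400,300)); C[:300,400:]=cv2.resize(d[220:340,240:340+60],(400,300),interpolation=2)
C[300:,:]=cv2.resize(b[160:235,110:310-70],(800,300)[:2],interpolation=2)[:, :800]
cv2.imwrite('pics/p6.png',C)
```

```text
[ 0.54188956 -0.1561481   0.2351606 ] [2.08371191 2.34677737 0.00241739]
```

View pics/p6.png

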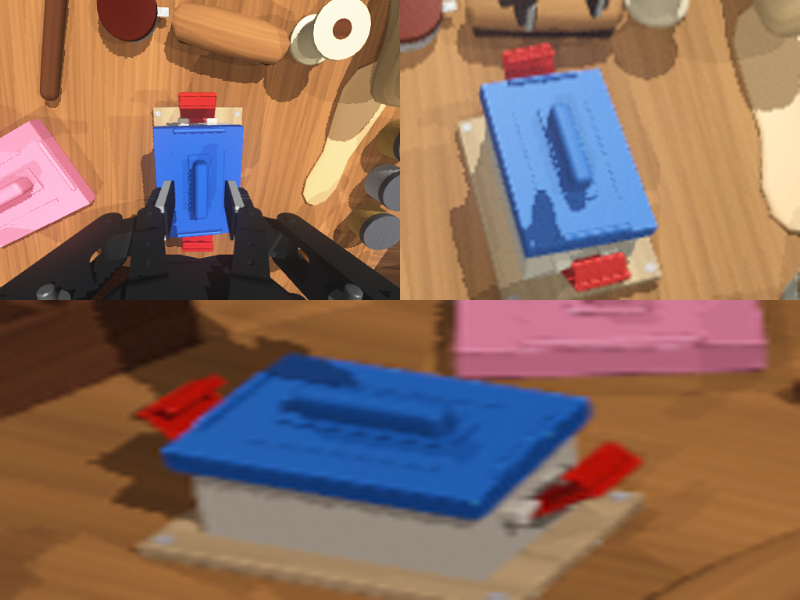

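The wrist and external views show the lid on the tub, roughly aligned, with the bar pointing along the tub and the clips still open. I'll triangulate its corners to get height and tilt.

Run:
```python
from h import *
t=np.radians(6.67); ex=np.array([np.cos(t),np.sin(t),0]); ey=np.array([-ex[1],ex[0],0]); C0=np.array([.5478,-.2166,0])
cs={};ms={}
for n,f,b in(('scene','sc6',(125,165,235,245)),('side','sd6',(255,225,350,345)),('wrist','w6',(180,140,330,320))):
    im=cv2.imread(f'pics/{f}.png'); m=cv2.inRange(cv2.cvtColor(im,cv2.COLOR_BGR2HSV),(98,110,40),(125,255,255)); k=np.zeros_like(m);k[b[1]:b[3],b[0]:b[2]]=255; m&=k
    ct=max(cv2.findContours(m,0,1)[0],key=cv2.contourArea); h=cv2.convexHull(ct)
    print(n,cv2.approxPolyDP(h,2,True).reshape(-1,2).tolist()); ms[n]=h
    c=robot.calibration(n) if n!='wrist' else np.load('w6.npy',allow_pickle=True).item(); cs[n]=c
    for z in(.095,.107):
        q=proj(c,[C0+ex*sx*.0585+ey*sy*.0815+[0,0,z] for sx,sy in((-1,-1),(1,-1),(1,1),(-1,1))]); print('   pred top corners z',z,q.round(1).tolist())
```

```text
scene [[136, 197], [156, 174], [205, 186], [187, 214], [141, 203]]
   pred top corners z 0.095 [[156.9, 176.5], [135.8, 196.7], [186.4, 209.3], [204.9, 187.7]]
   pred top corners z 0.107 [[156.5, 173.1], [135.3, 193.2], [186.1, 205.9], [204.7, 184.3]]
side [[318, 248], [342, 310], [337, 314], [290, 322], [272, 256], [289, 251]]
   pred top corners z 0.095 [[290.4, 321.8], [342.3, 310.0], [319.1, 247.1], [271.9, 256.5]]
   pred top corners z 0.107 [[290.8, 319.7], [343.2, 307.8], [319.7, 244.5], [272.0, 253.9]]
wrist [[309, 161], [311, 166], [306, 240], [293, 296], [216, 303], [200, 239], [197, 162]]
   pred top corners z 0.095 [[203.8, 297.1], [301.3, 297.1], [309.5, 162.9], [195.4, 162.7]]
   pred top corners z 0.107 [[202.0, 303.8], [303.0, 303.8], [311.8, 165.1], [193.0, 165.0]]
```

The scene corners give top heights of about 94 mm on the +x long side and 101–104 mm on the −x side. So the +x beads have snapped in and the −x side is still up. I'll press the plate on the −x side.

```bash
python3 -c "
from h import *
delta([.5081,-.2212,.13],6.67)"
```

```text
t 14.3 slide [-0.0596 -0.0394  0.1015] ang [-0.11 -0.03  0.01]
```

Request:
{"op": "play_rows", "data": {"deltas": [{"slide": [-0.02,-0.014,0],"angular": [0,0,0],"gripper": -1},{"slide": [-0.045,-0.03,0.005],"angular": [0,0,0],"gripper": -1},{"slide": [-0.06,-0.04,0.02],"angular": [0,0,0],"gripper": -1},{"slide": [-0.06,-0.04,0.05],"angular": [0,0,0],"gripper": -1},{"slide": [-0.06,-0.04,0.08],"angular": [0,0,0],"gripper": -1},{"slide": [-0.06,-0.04,0.1],"angular": [0,0,0],"gripper": -1},{"slide": [-0.06,-0.04,0.115],"angular": [0,0,0],"gripper": -1},{"slide": [-0.06,-0.04,0.12],"angular": [0,0,0],"gripper": -1},{"slide": [-0.06,-0.04,0.12],"angular": [0,0,0],"gripper": -1}]}}

```text
time_s: 15.05
tcp_pos: [0.5068, -0.2214, 0.1107]
eef_rot: [-2.086, -2.344, 0.002]
contact_force: [-0.1, 0.1, 0.0]
width: 0.0001
finger_force: 0.0
```

Request:
{"op": "play_rows", "data": {"deltas": [{"slide": [0,0,0.002],"angular": [0,0,0],"gripper": -1},{"slide": [0,0,0.004],"angular": [0,0,0],"gripper": -1},{"slide": [0,0,0.006],"angular": [0,0,0],"gripper": -1},{"slide": [0,0,0.008],"angular": [0,0,0],"gripper": -1},{"slide": [0,0,0.01],"angular": [0,0,0],"gripper": -1},{"slide": [0,0,0.01],"angular": [0,0,0],"gripper": -1}]}}

```text
time_s: 15.55
tcp_pos: [0.5085, -0.2215, 0.1033]
eef_rot: [2.087, 2.347, 0.0]
contact_force: [-0.6, -0.4, 2.2]
width: 0.0002
finger_force: 1.0
```

Request:
{"op": "play_rows", "data": {"deltas": [{"slide": [0,0,0.001],"angular": [0,0,0],"gripper": -1},{"slide": [0,0,0.002],"angular": [0,0,0],"gripper": -1},{"slide": [0,0,0.002],"angular": [0,0,0],"gripper": -1},{"slide": [0,0,0.002],"angular": [0,0,0],"gripper": -1}]}}

```text
time_s: 15.88
tcp_pos: [0.5084, -0.2215, 0.101]
eef_rot: [2.088, 2.347, -0.0]
contact_force: [-1.3, -1.0, 2.0]
width: 0.0003
finger_force: 1.2
```

Request:
{"op": "play_rows", "data": {"deltas": [{"slide": [0,0,0.001],"angular": [0,0,0],"gripper": -1},{"slide": [0,0,0.002],"angular": [0,0,0],"gripper": -1},{"slide": [0,0,0.002],"angular": [0,0,0],"gripper": -1},{"slide": [0,0,0.002],"angular": [0,0,0],"gripper": -1}]}}

```text
time_s: 16.22
tcp_pos: [0.5083, -0.2212, 0.0986]
eef_rot: [-2.088, -2.347, -0.0]
contact_force: [0.5, -0.4, -0.1]
width: -0.0002
finger_force: 0.0
```

Request:
{"op": "play_rows", "data": {"deltas": [{"slide": [0,0,0.001],"angular": [0,0,0],"gripper": -1},{"slide": [0,0,0.002],"angular": [0,0,0],"gripper": -1},{"slide": [0,0,0.003],"angular": [0,0,0],"gripper": -1},{"slide": [0,0,0.004],"angular": [0,0,0],"gripper": -1},{"slide": [0,0,0.004],"angular": [0,0,0],"gripper": -1}]}}

```text
time_s: 16.63
tcp_pos: [0.5083, -0.2213, 0.095]
eef_rot: [2.088, 2.347, 0.0]
contact_force: [-0.3, 1.8, 4.3]
width: 0.0
finger_force: 2.0
```

Request:
{"op": "play_rows", "data": {"deltas": [{"slide": [0,0,0.001],"angular": [0,0,0],"gripper": -1},{"slide": [0,0,0.0015],"angular": [0,0,0],"gripper": -1},{"slide": [0,0,0.0015],"angular": [0,0,0],"gripper": -1}]}}

```text
time_s: 16.88
tcp_pos: [0.5084, -0.2213, 0.0948]
eef_rot: [2.087, 2.346, 0.001]
contact_force: [-10.0, 5.0, 27.3]
width: -0.0001
finger_force: 13.4
```

Request:
{"op": "play_rows", "data": {"deltas": [{"slide": [0,0,-0.01],"angular": [0,0,0],"gripper": -1},{"slide": [0,0,-0.035],"angular": [0,0,0],"gripper": -1},{"slide": [0,0.01,-0.05],"angular": [0,0,0],"gripper": -1},{"slide": [0,0.04,-0.05],"angular": [0,0,0],"gripper": -1},{"slide": [0,0.075,-0.05],"angular": [0,0,0],"gripper": -1},{"slide": [0,0.08,-0.04],"angular": [0,0,0],"gripper": -1},{"slide": [0,0.08,-0.02],"angular": [0,0,0],"gripper": -1},{"slide": [0,0.08,-0.01],"angular": [0,0,0],"gripper": -1},{"slide": [0,0.08,-0.006],"angular": [0,0,0],"gripper": -1},{"slide": [0,0.08,-0.004],"angular": [0,0,0],"gripper": -1},{"slide": [0,0.08,-0.002],"angular": [0,0,0],"gripper": -1},{"slide": [0,0.08,-0.001],"angular": [0,0,0],"gripper": -1}]}}

```text
time_s: 17.88
tcp_pos: [0.5879, -0.2123, 0.095]
eef_rot: [2.088, 2.346, 0.001]
contact_force: [-1.5, -0.5, 8.2]
width: 0.0003
finger_force: 4.3
```

Request:
{"op": "play_rows", "data": {"deltas": [{"slide": [0,0,0.001],"angular": [0,0,0],"gripper": -1},{"slide": [0,0,0.001],"angular": [0,0,0],"gripper": -1},{"slide": [0,0,0.001],"angular": [0,0,0],"gripper": -1}]}}

```text
time_s: 18.13
tcp_pos: [0.5879, -0.2123, 0.095]
eef_rot: [2.087, 2.346, 0.001]
contact_force: [-5.5, 1.5, 11.8]
width: 0.0004
finger_force: 5.9
```

Both sides now read 95 mm plate height, which is home. Next is the +y clip: I'll lift and go outside its tab.

Request:
{"op": "play_rows", "data": {"deltas": [{"slide": [0,0,-0.03],"angular": [0,0,0],"gripper": -1},{"slide": [0,0,-0.065],"angular": [0,0,0],"gripper": -1},{"slide": [0.035,-0.01,-0.07],"angular": [0,0,0],"gripper": -1},{"slide": [0.07,-0.02,-0.07],"angular": [0,0,0],"gripper": -1},{"slide": [0.105,-0.03,-0.07],"angular": [0,0,0],"gripper": -1},{"slide": [0.14,-0.04,-0.07],"angular": [0,0,0],"gripper": -1},{"slide": [0.155,-0.04,-0.06],"angular": [0,0,0],"gripper": -1},{"slide": [0.155,-0.04,-0.06],"angular": [0,0,0],"gripper": -1}]}}

```text
time_s: 18.8
tcp_pos: [0.5289, -0.0599, 0.1533]
eef_rot: [-2.085, -2.35, -0.001]
contact_force: [0.0, 1.0, -0.9]
width: 0.0
finger_force: 0.0
```

Run:
```python
from h import *
s=robot.state(); print(s['tcp_pos'])
delta([.5298,-.0626,.07],6.67)
d=robot.snapshot('side'); b=robot.snapshot('scene')
C=np.zeros((400,800,3),np.uint8); C[:,:400]=cv2.resize(d[230:350,240:360],(400,400),interpolation=2); C[:,400:]=cv2.resize(b[145:265,110:230],(400,400),interpolation=2); cv2.imwrite('pics/p7.png',C)
t=np.radians(6.67); ex=np.array([np.cos(t),np.sin(t),0]); ey=np.array([-ex[1],ex[0],0]); C0=np.array([.5478,-.2166,0])
m=cv2.inRange(cv2.cvtColor(b,cv2.COLOR_BGR2HSV),(98,110,40),(125,255,255)); m[:, :120]=0; m[:,235:]=0; m[:165]=0
ct=max(cv2.findContours(m,0,1)[0],key=cv2.contourArea); print(cv2.approxPolyDP(cv2.convexHull(ct),2,True).reshape(-1,2).tolist())
# brush near edge
hsv=cv2.cvtColor(d,cv2.COLOR_BGR2HSV); print(onplane(robot.calibration('side'),[(270,234),(300,235),(325,234)],.02))
```

```text
[ 0.52893224 -0.05993982  0.15332869]
t 18.8 slide [-0.0028  0.0005  0.0833] ang [ 0.02 -0.03  0.18]
[[137, 196], [158, 176], [205, 188], [201, 198], [188, 213], [139, 202]]
[[ 0.49192418 -0.03121462  0.02      ]
 [ 0.57140548 -0.04281709  0.02      ]
 [ 0.6388449  -0.04686153  0.02      ]]
```

View pics/p7.png

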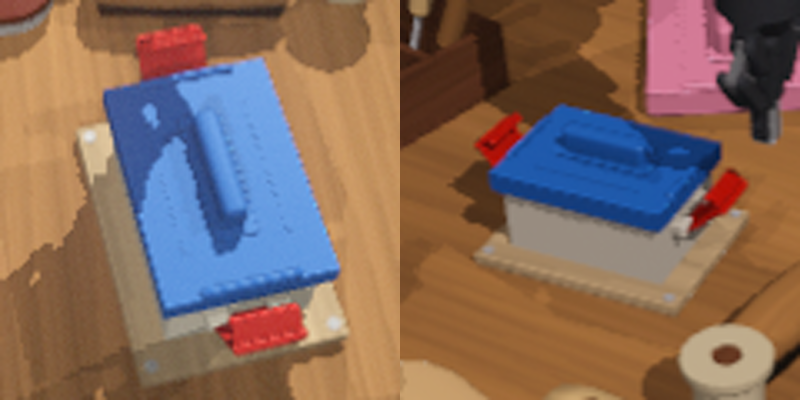

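The lid corners in the scene view, (158,176), (137,196) and (205,188), match the predictions for home height on all sides. The finger is beyond the +y clip, so I'll lower it and sweep in.

Request:
{"op": "play_rows", "data": {"deltas": [{"slide": [0,0,0.03],"angular": [0,0,0],"gripper": -1},{"slide": [0,0,0.06],"angular": [0,0,0],"gripper": -1},{"slide": [0,0,0.08],"angular": [0,0,0],"gripper": -1},{"slide": [0,0,0.084],"angular": [0,0,0],"gripper": -1},{"slide": [0,0,0.084],"angular": [0,0,0],"gripper": -1},{"slide": [0,0,0.084],"angular": [0,0,0],"gripper": -1}]}}

```text
time_s: 19.4
tcp_pos: [0.5308, -0.0634, 0.0706]
eef_rot: [2.088, 2.346, 0.001]
contact_force: [0.9, -0.9, 1.6]
width: 0.0002
finger_force: 0.0
```

```bash
python3 -c "
from h import *
s=robot.state(); print(s['tcp_pos'],s['contact_force'])
delta([.5478-.1162*.1105,-.2166+.9932*.1105,.085],6.67)"
```

```text
[ 0.53078678 -0.06344244  0.0705579 ] [ 0.87939448 -0.86236499  1.58832971]
t 19.4 slide [-0.0436 -0.0009 -0.0144] ang [ 0.07  0.02 -0.02]
```

Request:
{"op": "play_rows", "data": {"deltas": [{"slide": [-0.006,-0.001,0],"angular": [0,0,0],"gripper": -1},{"slide": [-0.012,-0.001,0],"angular": [0,0,0],"gripper": -1},{"slide": [-0.018,-0.001,-0.002],"angular": [0,0,0],"gripper": -1},{"slide": [-0.023,-0.001,-0.005],"angular": [0,0,0],"gripper": -1},{"slide": [-0.028,-0.001,-0.008],"angular": [0,0,0],"gripper": -1},{"slide": [-0.033,-0.001,-0.011],"angular": [0,0,0],"gripper": -1},{"slide": [-0.037,-0.001,-0.014],"angular": [0,0,0],"gripper": -1},{"slide": [-0.04,-0.001,-0.016],"angular": [0,0,0],"gripper": -1},{"slide": [-0.042,-0.001,-0.017],"angular": [0,0,0],"gripper": -1},{"slide": [-0.042,-0.001,-0.017],"angular": [0,0,0],"gripper": -1}]}}

```text
time_s: 20.23
tcp_pos: [0.5339, -0.1048, 0.0865]
eef_rot: [-2.088, -2.347, -0.0]
contact_force: [0.8, 1.5, 0.8]
width: 0.0
finger_force: 0.6
```

Request:
{"op": "play_rows", "data": {"deltas": [{"slide": [-0.0015,0,0],"angular": [0,0,0],"gripper": -1},{"slide": [-0.003,0,0],"angular": [0,0,0],"gripper": -1},{"slide": [-0.0045,0,0],"angular": [0,0,0],"gripper": -1},{"slide": [-0.0055,0,0],"angular": [0,0,0],"gripper": -1},{"slide": [-0.0055,0,0],"angular": [0,0,0],"gripper": -1}]}}

```text
time_s: 20.65
tcp_pos: [0.5345, -0.11, 0.0863]
eef_rot: [-2.088, -2.347, -0.0]
contact_force: [-0.3, 2.7, 1.3]
width: -0.0
finger_force: 1.3
```

```bash
python3 -c "
from h import *
s=robot.state(); e=s['tcp_pos']-np.array([.5478,-.2166,0]); print('tub x,y',e@[.9932,.1162,0],e@[-.1162,.9932,0],s['tcp_pos'][2],s['contact_force'])"
```

```text
tub x,y -0.0008204821937200738 0.10737914392872347 0.08626505010219719 [-0.25273071  2.74504991  1.3449642 ]
```

Request:
{"op": "play_rows", "data": {"deltas": [{"slide": [-0.001,0,0],"angular": [0,0,0],"gripper": -1},{"slide": [-0.002,0,0],"angular": [0,0,0],"gripper": -1},{"slide": [-0.003,0,0],"angular": [0,0,0],"gripper": -1},{"slide": [-0.003,0,0],"angular": [0,0,0],"gripper": -1}]}}

```text
time_s: 20.98
tcp_pos: [0.5348, -0.1134, 0.0862]
eef_rot: [2.088, 2.347, -0.001]
contact_force: [-0.5, 0.1, 0.3]
width: -0.0002
finger_force: 0.0
```

Request:
{"op": "play_rows", "data": {"deltas": [{"slide": [-0.001,0,0],"angular": [0,0,0],"gripper": -1},{"slide": [-0.002,0,0],"angular": [0,0,0],"gripper": -1},{"slide": [-0.002,0,0],"angular": [0,0,0],"gripper": -1}]}}

```text
time_s: 21.23
tcp_pos: [0.5349, -0.1138, 0.0862]
eef_rot: [-2.086, -2.347, -0.003]
contact_force: [-1.9, 11.1, 3.9]
width: -0.0001
finger_force: 5.6
```

```bash
python3 -c "
from h import *
s=robot.state(); e=s['tcp_pos']-np.array([.5478,-.2166,0]); print('tub x,y',e@[.9932,.1162,0],e@[-.1162,.9932,0],s['tcp_pos'][2],s['contact_force'])"
```

```text
tub x,y -0.0008880818287025551 0.10356325889197811 0.08619851672865465 [-1.86311052 11.09667485  3.90243435]
```

Clip a snapped: the force dropped to zero, then hit a hard stop at the closed position. Now the other end.

Request:
{"op": "play_rows", "data": {"deltas": [{"slide": [0.015,0.001,0],"angular": [0,0,0],"gripper": -1},{"slide": [0.025,0.001,-0.02],"angular": [0,0,0],"gripper": -1},{"slide": [0.025,0.001,-0.055],"angular": [0,0,0],"gripper": -1},{"slide": [0.02,0.001,-0.08],"angular": [0,0,0],"gripper": -1},{"slide": [-0.015,0.001,-0.08],"angular": [0,0,0],"gripper": -1},{"slide": [-0.055,0.001,-0.08],"angular": [0,0,0],"gripper": -1},{"slide": [-0.095,0.001,-0.08],"angular": [0,0,0],"gripper": -1},{"slide": [-0.135,0.001,-0.08],"angular": [0,0,0],"gripper": -1},{"slide": [-0.175,0.001,-0.08],"angular": [0,0,0],"gripper": -1},{"slide": [-0.215,0.001,-0.08],"angular": [0,0,0],"gripper": -1},{"slide": [-0.25,0.001,-0.08],"angular": [0,0,0],"gripper": -1},{"slide": [-0.26,0.001,-0.08],"angular": [0,0,0],"gripper": -1}]}}

```text
time_s: 22.23
tcp_pos: [0.5656, -0.378, 0.1654]
eef_rot: [2.092, 2.344, -0.002]
contact_force: [-0.1, 0.2, -0.0]
width: 0.0001
finger_force: 0.0
```

```bash
python3 -c "
from h import *
robot.snapshot('side');robot.snapshot('side')
s=robot.state(); e=s['tcp_pos']-np.array([.5478,-.2166,0]); print('tub x,y',e@[.9932,.1162,0],e@[-.1162,.9932,0],s['tcp_pos'][2],s['contact_force'])"
```

```text
tub x,y -0.0005084245547783729 -0.15987167827100096 0.1653193239803669 [-0.75983612  0.2011023   0.56713609]
```

Request:
{"op": "play_rows", "data": {"deltas": [{"slide": [0,0,0.03],"angular": [0,0,0],"gripper": -1},{"slide": [0,0,0.06],"angular": [0,0,0],"gripper": -1},{"slide": [0,0,0.085],"angular": [0,0,0],"gripper": -1},{"slide": [0,0,0.095],"angular": [0,0,0],"gripper": -1},{"slide": [0,0,0.095],"angular": [0,0,0],"gripper": -1},{"slide": [0,0,0.095],"angular": [0,0,0],"gripper": -1}]}}

```text
time_s: 22.83
tcp_pos: [0.5666, -0.3726, 0.0723]
eef_rot: [2.087, 2.348, 0.0]
contact_force: [-0.2, -0.3, 0.4]
width: -0.0003
finger_force: 0.0
```

```bash
python3 -c "
from h import *
s=robot.state(); e=s['tcp_pos']-np.array([.5478,-.2166,0]); print('tub x,y',e@[.9932,.1162,0],e@[-.1162,.9932,0],s['tcp_pos'][2],s['contact_force'])"
```

```text
tub x,y 0.0005598469546561312 -0.15716476728243634 0.07228148065626834 [-0.20023611 -0.32236868  0.35157425]
```

Next I'll sweep in to y = −0.110.

Request:
{"op": "play_rows", "data": {"deltas": [{"slide": [0.006,-0.0005,0.001],"angular": [0,0,0],"gripper": -1},{"slide": [0.012,-0.0005,0.001],"angular": [0,0,0],"gripper": -1},{"slide": [0.018,-0.0005,0],"angular": [0,0,0],"gripper": -1},{"slide": [0.024,-0.0005,-0.002],"angular": [0,0,0],"gripper": -1},{"slide": [0.029,-0.0005,-0.005],"angular": [0,0,0],"gripper": -1},{"slide": [0.034,-0.0005,-0.008],"angular": [0,0,0],"gripper": -1},{"slide": [0.039,-0.0005,-0.011],"angular": [0,0,0],"gripper": -1},{"slide": [0.043,-0.0005,-0.013],"angular": [0,0,0],"gripper": -1},{"slide": [0.046,-0.0005,-0.015],"angular": [0,0,0],"gripper": -1},{"slide": [0.047,-0.0005,-0.015],"angular": [0,0,0],"gripper": -1}]}}

```text
time_s: 23.67
tcp_pos: [0.5606, -0.3265, 0.0869]
eef_rot: [2.087, 2.347, -0.001]
contact_force: [-0.1, -5.7, 1.9]
width: 0.0001
finger_force: 2.5
```

Request:
{"op": "play_rows", "data": {"deltas": [{"slide": [0.0015,0,0],"angular": [0,0,0],"gripper": -1},{"slide": [0.003,0,0],"angular": [0,0,0],"gripper": -1},{"slide": [0.004,0,0],"angular": [0,0,0],"gripper": -1},{"slide": [0.004,0,0],"angular": [0,0,0],"gripper": -1}]}}

```text
time_s: 24.0
tcp_pos: [0.5597, -0.322, 0.086]
eef_rot: [-2.087, -2.347, -0.0]
contact_force: [0.6, -0.0, 0.1]
width: 0.0003
finger_force: 0.0
```

```bash
python3 -c "
from h import *
s=robot.state(); e=s['tcp_pos']-np.array([.5478,-.2166,0]); print('tub x,y',e@[.9932,.1162,0],e@[-.1162,.9932,0],s['tcp_pos'][2],s['contact_force'])"
```

```text
tub x,y -0.0004259121372683309 -0.10610175895910601 0.08600419531059238 [ 0.63206943 -0.03404769  0.08308501]
```

Snapped, by the look of the force dropping to zero. I'll confirm with a small further push to the stop.

Request:
{"op": "play_rows", "data": {"deltas": [{"slide": [0.001,0,0],"angular": [0,0,0],"gripper": -1},{"slide": [0.002,0,0],"angular": [0,0,0],"gripper": -1},{"slide": [0.003,0,0],"angular": [0,0,0],"gripper": -1},{"slide": [0.003,0,0],"angular": [0,0,0],"gripper": -1}]}}

```text
time_s: 24.33
tcp_pos: [0.5595, -0.3205, 0.0862]
eef_rot: [2.088, 2.346, -0.003]
contact_force: [0.8, -8.8, -2.9]
width: 0.0
finger_force: 4.4
```

Request:
{"op": "play_rows", "data": {"deltas": [{"slide": [-0.015,0,0],"angular": [0,0,0],"gripper": -1},{"slide": [-0.03,0,-0.02],"angular": [0,0,0],"gripper": -1},{"slide": [-0.03,0,-0.06],"angular": [0,0,0],"gripper": -1},{"slide": [-0.03,0,-0.1],"angular": [0,0,0],"gripper": -1},{"slide": [-0.03,-0.03,-0.13],"angular": [0,0,0],"gripper": -1},{"slide": [-0.03,-0.06,-0.13],"angular": [0,0,0],"gripper": -1},{"slide": [-0.03,-0.1,-0.13],"angular": [0,0,0],"gripper": -1},{"slide": [-0.03,-0.14,-0.13],"angular": [0,0,0],"gripper": -1},{"slide": [-0.03,-0.14,-0.13],"angular": [0,0,0],"gripper": -1},{"slide": [-0.03,-0.14,-0.13],"angular": [0,0,0],"gripper": -1}]}}

```text
time_s: 25.17
tcp_pos: [0.4224, -0.3657, 0.2168]
eef_rot: [2.09, 2.345, 0.0]
contact_force: [1.4, 0.1, 0.6]
width: 0.0001
finger_force: 0.0
```

Run:
```python
from h import *
d=robot.snapshot('side'); b=robot.snapshot('scene')
C=np.zeros((400,800,3),np.uint8); C[:,:400]=cv2.resize(d[190:350,240:400],(400,400),interpolation=2); C[:,400:]=cv2.resize(b[145:265,110:230],(400,400),interpolation=2); cv2.imwrite('pics/p8.png',C)
m=cv2.inRange(cv2.cvtColor(b,cv2.COLOR_BGR2HSV),(98,110,40),(125,255,255)); m[:, :120]=0; m[:,235:]=0; m[:165]=0
ct=max(cv2.findContours(m,0,1)[0],key=cv2.contourArea); print(cv2.approxPolyDP(cv2.convexHull(ct),2,True).reshape(-1,2).tolist(),robot.state()['contact_force'])
```

```text
[[137, 200], [137, 196], [157, 177], [205, 188], [204, 194], [188, 213]] [ 0.09401533 -0.12207971 -0.35124383]
```

View pics/p8.png

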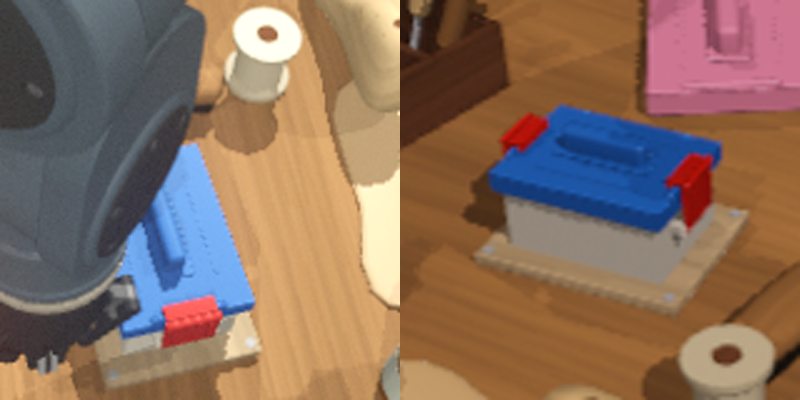

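Both clips stand upright with their lips over the lid's ends. The lid is level at home height, with corners at (137,196), (157,177) and (205,188), and the robot is clear.

```bash
python3 -c "
from rig import robot
print(robot.job_done())"
```

```text
the job is handed in; nothing more can be done
None
```

The blue lid is on the tub, pressed fully home and level, and both red clips are snapped over its edge; I handed the job in at about 25 s with the robot clear of everything, and the brush, tin and spool were never touched.

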